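# Set out the lint screen for pick-up

## Robot

A 6-joint arm with a two-finger parallel gripper is mounted at the origin on the work surface. World frame = base frame: x ahead of the robot, y to its left, z up, the work surface at z = 0. Lengths are in mm, angles in rad, forces in N, time in s.
With the tool pointing down it reaches from about 300 to 1000 mm from the base axis. Payload 5.1 kg.
Tool frame: the origin (TCP) lies at the very end of the fingers, on their centre line; the grasp point (between the pads) lies 19 mm behind it; z points along the fingers, y is the line along which they close (so a half turn about z gives the same grasp; the last joint's range is limited). The gripper opens to 95 mm and grips with 3 to 60 N. Pads are 20 mm wide; open, the fingers measure 119 mm over their backs; the gripper's body (75 mm by 180 mm) begins 59 mm behind the grasp point.
Start: joints at [1.257, 0.124, 1.65, -0, 1.367, -0.083], TCP at [148.714, 632.747, 214.656] pointing down, gripper open.
Joint ranges: [-2.61, 2.61], [-1.02, 2.33], [0.03, 2.71], [-1.35, 4.49], [0.32, 2.68], [-2.91, 2.91]. Speed limits (rad/s): [2.57, 2.57, 3.14, 3.14, 3.14, 3.14].

## Interface

Orientations are given as a rotation vector (axis times angle).
In Python, from station import manip, eoat, solve_ik, optics gives the robot as it stands. Calls block until the motion is done:
- manip.move_to(position, orientation): joint-space move of the TCP to a pose.
- manip.move_straight(position, max_speed=150, orientation=None, f_stop=None): straight line of the TCP; orientation=None keeps the orientation; max_speed is the mean speed in mm/s. With f_stop (N) it stops when the force on the tool has changed by that much, and returns True; else False.
- manip.move_joints(angles): joint-space move.
- eoat.open_jaws() and eoat.gripper_close(): open the fingers fully, or close them until they stop; the grip force is fixed at half the most.
- manip.wait(seconds).
- solve_ik(position, orientation): joint angles nearest the present ones, or None.
- optics.snapshot(name): name is "scene" or "side" or "wrist"; returns the picture (480x640x3 uint8, red, green, blue); there is no depth.
- optics.camera_params(name): a dict with "K" (3x3 intrinsics, pixels), "xyz" and "orientation" of the camera in the world. Camera axes: x right, y down, z forward; pixel columns grow to the right and rows downward; lengths in mm; the calibration is good to about 2 mm. A picture is of the moment at which its call begins: read the wrist's pose just before it. camera_params takes no time and is no camera call; for the wrist camera it gives the pose at the moment of the call.
A pose or a line that the arm cannot do raises manip.PlanningError and nothing moves.
- manip.close_job(): hands the job in; it is judged then, once.
Trained networks look in the newest picture that a camera, given by its name, has taken for a name from the list of things; names that differ only in an ending like _2 or _b are one class to them, and where a whole thing is asked for, a point or a joint stands for the part that bears it (a point fixed in the world has none). Each returns a list of dicts, best first, with "confidence" (0 to 1); they miss things now and then, are a little off and sometimes report something else, mostly with a low value. They report only what shows in the picture. A call takes as long as a camera call. They do not tell look-alikes from the thing itself.
- optics.regions_of(name, camera): "mask" (480x640 bool, what is visible of it) and "extent" ([left, top, width, height] in pixels, round what is visible of it).
Readings, each from a call of its own:
- manip.read_t(): time.
- manip.read_qpos(): joint angles.
- manip.read_qd(): joint speeds.
- manip.read_effort(): joint torques, N m.
- manip.read_tool_pos(): TCP position.
- manip.read_eef_rot(): TCP orientation.
- manip.read_wrist_force(): force on the tool from outside, world axes, zero at the start.
- manip.read_torque(): the same for the moment, N m.
- manip.read_opening(): opening from 0.0 (shut) to 1.0 (fully open).
- manip.read_grip_force(): force on a finger pad.
Only numpy, scipy, OpenCV 4.12 (cv2) and the standard library are available. Lean on these libraries where they do the work, as an engineer would, in place of code of your own. Each camera call takes 0.05 s, during which the arm holds its last target. There are 200 camera calls.

## Task

Two dryer lint screens lie flat on the low steel stand. By pushing with the fingers only, never lifting it, slide the one with the yellow grip band towards the stand's far edge until just the yellow band hangs out over the edge (its whole 40 mm width, and no more), with the screen square to the edge, so that the next person can take it by the band. Leave the blue-banded screen and everything else where they are.

Things in the scene. Friction and masses are not known exactly. Their poses are not given: they have to be found in the camera images.
- stand: Fixed low stand of stainless steel: a flat top plate 240 mm (its x) by 440 mm (its y), 6 mm thick, without rims, top surface 60 mm above the table, on two side panels. Origin at the centre of its footprint on the table; its x axis points level from its near edge to its far edge (the edge away from the robot), y to the left, z up. It stands turned by up to 0.32 rad.
- stand_edge (a point): Middle of the stand's far top edge (120 mm from the stand's centre along its x, at the height of the top surface). Axes as the stand: x points straight out over the edge, y runs along the edge.
- screen: The lint screen to move: loose rigid flat rectangle 150 mm long (its x), 110 wide (y), 10 thick, about 0.2 kg, grey frame with mesh, a yellow band 40 mm wide across its +x end. Origin at the centre of its underside, x towards the yellow end. Starts wholly on the stand, left or right half, yellow end 10 to 80 mm short of the far edge, turned up to 0.15 rad against the stand.
- screen_tip (a point): Middle of the outer (+x) end face of the yellow band, half-way up its thickness: 75 mm from the screen's centre along its x. Axes as the screen.
- blue_screen: The other lint screen, same size and shape but with a blue band, loose on the other half of the stand. To be left alone. Origin at the centre of its underside, x towards the blue end.
- token_cup: Small open red cup, 40 mm across, 45 mm high, loose on the right far corner of the stand's top. Origin at the centre of its underside. To be left alone.
- detergent: White bottle with a blue label, 72 mm across, 200 mm tall, loose on the table left of the stand. Origin at the centre of its underside. To be left alone.
- softener: Green bottle with a yellow label, 64 mm across, 170 mm tall, loose on the table right of the stand. Origin at the centre of its underside. To be left alone.
- bead_jar: Clear jar with an orange cap, 70 mm across, 100 mm tall, loose on the table left of the stand's far end. Origin at the centre of its underside. To be left alone.
- mug: Blue mug, 76 mm across without its handle, 90 mm tall, loose on the table right of the stand's far end. Origin at the centre of its underside. To be left alone.
Things that resemble listed ones, but are neither listed nor needed, are in the scene too. What is shaped like the screen but green is not meant.

How it is judged:
By the outcome, as a careful person would: the job done as asked, in the order asked, and still so for the second after the job is handed in, with the robot touching nothing.
It also fails if it takes over 40 s, if anything falls off the work surface, if the arm or the gripper's body presses on something with over 40 N, if the wrist force passes 120 N, or if a joint passes its speed limit or range.

## Working session

There is one attempt and no reset: what is moved stays moved. The work goes in short steps, each a Python script; the robot and the scene stay as the last script left them, time stands still between calls to the robot, and variables do not carry over. Pictures are saved under pics/ and viewed, at most 10 in all, crops included, and the job is handed in when it is done.

```bash
ls; mkdir -p pics; python3 - <<'E'
from station import manip, eoat, solve_ik, optics
import cv2
for c in ("scene","side"):
    im=optics.snapshot(c); cv2.imwrite(f"pics/{c}0.png",im[:,:,::-1])
    p=optics.camera_params(c); print(c,p)
    for n in ("screen","stand","blue_screen"):
        for r in optics.regions_of(n,c): print(n,r["confidence"],r["extent"])
print(manip.read_t(),manip.read_eef_rot())
E
```

```text
pics
scene {'K': array([[496.78987933,   0.        , 321.26317455],
       [  0.        , 496.78987933, 241.89061838],
       [  0.        ,   0.        ,   1.        ]]), 'xyz': array([1136.80257038,  697.58157533, 1035.26337473]), 'orientation': array([-0.94901159, -2.5454774 ,  1.01587385])}
screen 0.95 [254.2, 195.0, 66.9, 46.0]
screen 0.85 [169.8, 244.4, 57.4, 40.4]
screen 0.71 [313.6, 160.9, 35.8, 33.6]
stand 0.72 [224.0, 180.3, 174.7, 135.4]
blue_screen 0.97 [289.0, 229.1, 71.7, 53.0]
blue_screen 0.43 [226.7, 179.3, 172.1, 134.2]
side {'K': array([[464.99145995,   0.        , 320.49630213],
       [  0.        , 464.99145995, 239.1179441 ],
       [  0.        ,   0.        ,   1.        ]]), 'xyz': array([ 439.16448687, -670.06897229,  896.59138188]), 'orientation': array([-2.43559191,  0.2527264 , -0.08872653])}
screen 0.74 [414.4, 285.9, 77.2, 62.7]
screen 0.6 [292.8, 269.0, 80.0, 49.9]
stand 0.96 [253.6, 189.4, 155.8, 179.9]
stand 0.34 [361.2, 313.2, 25.0, 26.8]
blue_screen 0.87 [282.4, 209.9, 68.1, 43.9]
0.4 [-3.61754386e-01 -3.12062597e+00  4.38145593e-04]
```

View pics/scene0.png

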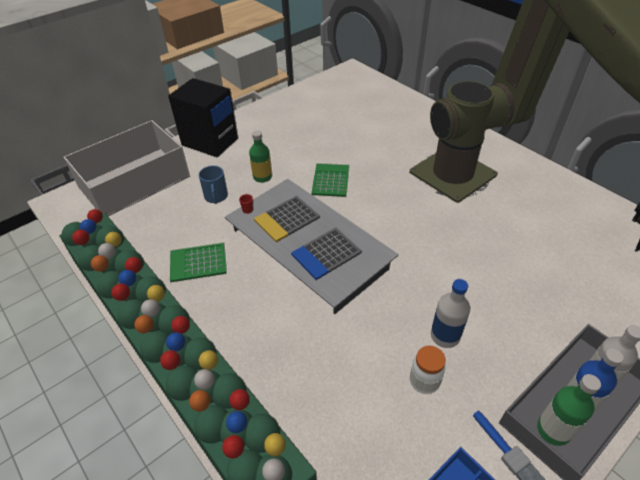

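View pics/side0.png

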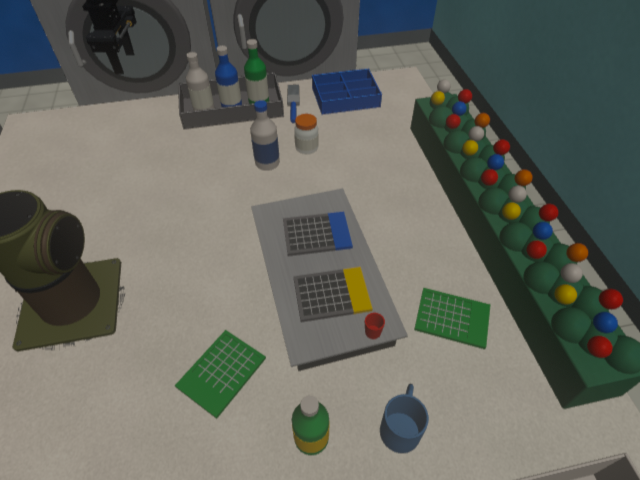

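The scene and side pictures agree. The yellow screen is on the stand's right half (side view about 333,293), the blue one is on the left (318,233), the cup is at (374,325), and green look-alikes lie on the table. Next is a coarse position, then a close look with the wrist camera.

```bash
cat > h.py <<'E'
import numpy as np, cv2
from scipy.spatial.transform import Rotation as R
from station import manip, eoat, solve_ik, optics
def ray(px,p,z):
    px=np.atleast_2d(px).astype(float)
    d=np.c_[px,np.ones(len(px))]@np.linalg.inv(p["K"]).T@R.from_rotvec(p["orientation"]).as_matrix().T
    return (p["xyz"]+d*((z-p["xyz"][2])/d[:,2])[:,None])[:,:2]
def down(yaw):  # tool z down, tool y at angle yaw+90deg (finger line) ; tool x along yaw
    c,s=np.cos(yaw),np.sin(yaw)
    return R.from_matrix(np.array([[c,s,0],[s,-c,0],[0,0,-1.]])).as_rotvec()
E
python3 - <<'E'
from h import *
p=optics.camera_params("side"); q=optics.camera_params("wrist")
print("stand NL FL FR NR",ray([[252,207],[344,190],[406,336],[293,364]],p,60).round())
print("screen",ray([[294,270],[358,267],[372,310],[301,320]],p,70).round())
print("blue",ray([[283,216],[346,212],[353,248],[289,255]],p,70).round())
T=R.from_rotvec(manip.read_eef_rot())
print("cam in tool",T.inv().apply(q["xyz"]-manip.read_tool_pos()),(T.inv()*R.from_rotvec(q["orientation"])).as_matrix().round(3),q["K"])
print(T.as_matrix().round(3))
E
```

```text
stand NL FL FR NR [[ 435.  150.]
 [ 673.  161.]
 [ 696. -269.]
 [ 465. -281.]]
screen [[ 504.  -70.]
 [ 643.  -91.]
 [ 643. -202.]
 [ 496. -195.]]
blue [[505.  95.]
 [657.  76.]
 [646. -36.]
 [500. -26.]]
cam in tool [  68.48363066   -0.30243292 -170.76205979] [[ 0.    -0.969 -0.246]
 [ 1.     0.001 -0.001]
 [ 0.002 -0.246  0.969]] [[333.12718639   0.         316.22652459]
 [  0.         333.12718639 241.31663643]
 [  0.           0.           1.        ]]
[[-0.973  0.229 -0.   ]
 [ 0.229  0.973 -0.   ]
 [ 0.    -0.    -1.   ]]
```

```bash
python3 - <<'E'
from h import *
manip.move_to([690,-120,320],down(np.pi))
p=optics.camera_params("wrist"); im=optics.snapshot("wrist"); cv2.imwrite("pics/w1.png",im[:,:,::-1])
for n in ("screen","stand","token_cup","blue_screen"):
    for r in optics.regions_of(n,"wrist"):
        c=cv2.minAreaRect(np.argwhere(r["mask"])[:,::-1].astype(np.float32))
        print(n,r["confidence"],r["extent"]); print(ray(cv2.boxPoints(c),p,60 if n=="stand" else 70).round(1).tolist())
np.save("p1.npy",p,allow_pickle=True)
print(manip.read_t(),manip.read_qpos())
E
```

```text
screen 0.82 [254.1, 41.5, 93.9, 137.5]
[[644.0, -204.1], [494.3, -191.2], [497.8, -82.6], [648.2, -84.9]]
screen 0.57 [229.5, 234.6, 76.7, 111.3]
[[829.3, -279.0], [716.6, -212.2], [765.1, -129.3], [884.3, -192.6]]
stand 0.68 [249.9, 40.7, 100.9, 135.5]
[[645.8, -206.9], [491.1, -193.4], [494.7, -81.7], [650.1, -84.0]]
stand 0.67 [174.0, 0.0, 390.3, 219.5]
[[457.7, -280.9], [433.2, 154.2], [668.2, 214.6], [701.3, -288.3]]
token_cup 0.79 [190.5, 149.6, 40.4, 35.0]
[[644.5, -285.2], [606.1, -266.8], [623.0, -221.1], [662.3, -238.6]]
blue_screen 0.59 [393.4, 44.9, 111.8, 140.5]
[[644.8, -30.3], [489.9, -19.3], [502.0, 92.4], [659.4, 92.8]]
3.9083 [-2.48285027e-01  1.91699214e-01  1.39988344e+00 -2.46969826e-05
  1.54999412e+00 -1.81956441e+00]
```

View pics/w1.png

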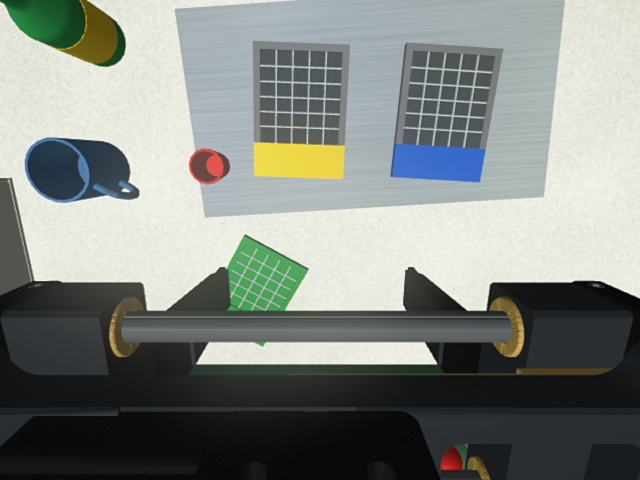

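The wrist view shows the yellow screen with corners at about (253,41), (350,45), (343,180) and (253,177). The stand's far edge runs from (206,217) to (545,197), and the cup is at (210,166), clear to the right. I'll fit the lines.

```bash
cat >> h.py <<'E'
def fitline(P):
    vx,vy,x,y=cv2.fitLine(np.float32(P),cv2.DIST_HUBER,0,.01,.01).ravel(); return np.array([vx,vy]),np.array([x,y])
def measure(im,p,verbose=True):
    """stand yaw+edge point and yellow-band rectangle, from wrist picture"""
    g=cv2.GaussianBlur(im,(3,3),0).astype(int); hsv=cv2.cvtColor(im,cv2.COLOR_RGB2HSV)
    # far edge: strongest dark->bright step per column about the predicted row
    uv=[]
    for u in list(range(212,246,2))+list(range(352,388,2))+list(range(490,540,2)):
        r0=217-(u-206)*20/339; rows=np.arange(int(r0)-14,int(r0)+15)
        gr=g[rows+1,u].sum(1)-g[rows-1,u].sum(1); k=gr.argmax()
        w=np.clip(gr[max(k-2,0):k+3],0,None); uv.append([u,(w*rows[max(k-2,0):k+3]).sum()/w.sum()])
    W=ray(uv,p,60); d,c=fitline(W); d*=np.sign(d[1])
    n=np.array([d[1],-d[0]]); res=(W-c)@n
    ok=abs(res)<2; d,c=fitline(W[ok]); d*=np.sign(d[1]); n=np.array([d[1],-d[0]])
    m=((abs(hsv[:,:,0].astype(int)-25)<7)&(hsv[:,:,1]>130)&(hsv[:,:,2]>120)).astype(np.uint8)
    m[:, :235]=0; m[:, 380:]=0; m[270:]=0
    cs,_=cv2.findContours(m,cv2.RETR_EXTERNAL,cv2.CHAIN_APPROX_NONE); q=max(cs,key=cv2.contourArea)[:,0]
    Wy=ray(q,p,70); (cx,cy),sz,a=cv2.minAreaRect(np.float32(Wy))
    b=cv2.boxPoints(((cx,cy),sz,a)); e=b[1]-b[0],b[2]-b[1]; l=max(e,key=np.linalg.norm); l=l*np.sign(l[1])
    sx=np.array([l[1],-l[0]])/np.linalg.norm(l)
    ye=np.arctan2(n[1],n[0]); ys=np.arctan2(sx[1],sx[0]); bc=np.array([cx,cy])
    tip=bc+sx*min(sz)/2; seam=bc-sx*min(sz)/2
    o=dict(ye=ye,ys=ys,c=c,n=n,sx=sx,bc=bc,tip_over=(tip-c)@n,seam_over=(seam-c)@n)
    if verbose: print({k:np.round(v,3) for k,v in o.items()},"band",np.round(sz,1),"edge ok",ok.sum(),len(ok),res[ok].std().round(2))
    return o
E
python3 - <<'E'
from h import *
p=np.load("p1.npy",allow_pickle=True).item(); im=cv2.imread("pics/w1.png")[:,:,::-1].copy()
o=measure(im,p)
b=ray([[206,217],[545,197],[176,9],[564,-1]],p,60); print("stand",b.round(1),np.linalg.norm(b[1]-b[0]),(b[[2,3]]-o["c"])@o["n"])
s=ray([[253,41],[350,45],[343,180],[253,177]],p,70); print("screen",s.round(1),[np.linalg.norm(s[i]-s[i-1]).round(1) for i in range(4)])
for i,j in((0,3),(1,2)): d=s[j]-s[i]; print("side yaw",np.arctan2(d[1],d[0]))
E
```

```text
{'ye': np.float32(0.063), 'ys': np.float32(-0.034), 'c': array([683.244, -25.947], dtype=float32), 'n': array([0.998, 0.063], dtype=float32), 'sx': array([ 0.999, -0.034], dtype=float32), 'bc': array([ 625.76 , -142.023]), 'tip_over': np.float64(-44.752), 'seam_over': np.float64(-84.508)} band [109.2  39.9] edge ok 60 60 0.13
stand [[ 698.2 -264.5]
 [ 671.4  174.7]
 [ 459.3 -279.4]
 [ 449.1  158.3]] 440.10860970107876 [-239.37595382 -222.18118144]
screen [[ 494.7 -191.9]
 [ 498.7  -82.1]
 [ 649.5  -86.9]
 [ 645.9 -198.7]] [np.float64(151.4), np.float64(109.8), np.float64(150.9), np.float64(111.9)]
side yaw -0.04536338607027418
side yaw -0.03154839575471856
```

The sizes check out: band 40×109, screen 151×110, edge 440 long. The stand's yaw is 0.063, the screen's is -0.035, and the tip is 45 mm short of the edge. I'll push with both open fingers on the rear edge, turning the screen gently on the way, and stop about 6 mm short to look again.

```bash
cat >> h.py <<'E'
u=lambda a: np.array([np.cos(a),np.sin(a)])
PAD=10.
def tcp(C,yaw,gap,z=63.): r=C-(75+PAD+gap)*u(yaw); return [r[0],r[1],z]
def look(name):
    manip.move_to([690,-120,320],down(np.pi)); p=optics.camera_params("wrist"); im=optics.snapshot("wrist")
    cv2.imwrite(f"pics/{name}.png",im[:,:,::-1]); return measure(im,p)
E
python3 - <<'E'
from h import *
p=np.load("p1.npy",allow_pickle=True).item(); im=cv2.imread("pics/w1.png")[:,:,::-1].copy()
o=measure(im,p,False); ys,ye=float(o["ys"]),float(o["ye"])
C0=o["bc"]-55*o["sx"]; C1=C0+40*u((ys+ye)/2)
C2=C1+(34-(C1+75*u(ye)-o["c"])@u(ye))*u(ye)
print(C0,C1,C2)
O=lambda a: down(a+np.pi)
manip.move_to(tcp(C0,ys,25,150),O(ys))
print("hit",manip.move_straight(tcp(C0,ys,25),120,f_stop=15))
print(manip.read_tool_pos(),manip.read_wrist_force())
print("contact",manip.move_straight(tcp(C0,ys,-2),30),manip.read_wrist_force())
manip.move_straight(tcp(C1,ye,0),30,orientation=O(ye)); print(manip.read_wrist_force())
manip.move_straight(tcp(C2,ye,0),40); print(manip.read_wrist_force(),manip.read_tool_pos())
manip.move_straight(tcp(C2,ye,20),80); manip.move_straight(tcp(C2,ye,20,150),150)
look("w2"); print(manip.read_t())
E
```

```text
[ 570.79304123 -140.13138497] [ 610.78907199 -139.56789295] [ 649.13253986 -137.16535175]
hit False
[ 461.65311865 -136.64752711   63.81202267] [0.09746689 0.55307468 0.24021229]
contact False [-0.3526811  -0.13109984  0.06580894]
[-1.17789466 -0.72404648  0.1636872 ]
[ 0.20217741 -0.3725899  -0.33050916] [ 564.42987008 -142.42148108   62.92102178]
{'ye': np.float32(0.063), 'ys': np.float32(0.063), 'c': array([686.279, -74.807], dtype=float32), 'n': array([0.998, 0.063], dtype=float32), 'sx': array([0.998, 0.063], dtype=float32), 'bc': array([ 706.06 , -133.647]), 'tip_over': np.float64(36.0), 'seam_over': np.float64(-3.879)} band [ 39.9 108.8] edge ok 60 60 0.12
11.5667
```

View pics/w2.png

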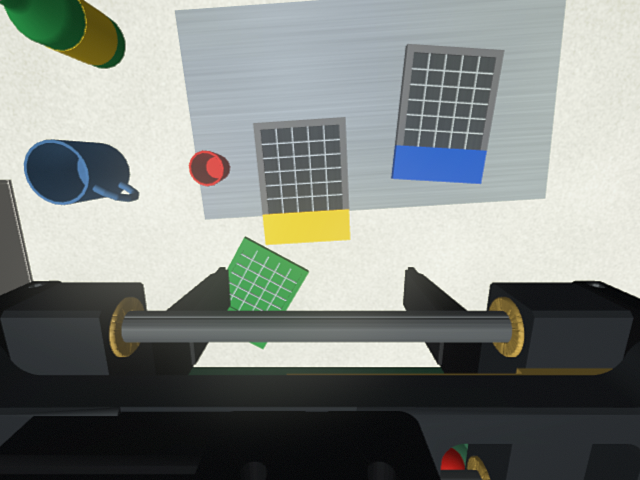

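The screen is now square to the edge (0.063 against 0.063 rad) and the band hangs out 36 mm. The seam at row ~212 sits just inside the edge. I'll push 4 mm more.

```bash
python3 - <<'E'
from h import *
ye=0.063; C=np.array([649.1325,-137.1654])
O=down(ye+np.pi)
manip.move_to(tcp(C,ye,20,150),O); manip.move_straight(tcp(C,ye,20),120,f_stop=15)
manip.move_straight(tcp(C,ye,3),60); manip.move_straight(tcp(C,ye,-4),15); print(manip.read_tool_pos())
manip.move_straight(tcp(C,ye,20),80); manip.move_straight(tcp(C,ye,20,150),150)
look("w3"); print(manip.read_t())
E
```

```text
[ 568.29221876 -142.26794021   62.89998189]
{'ye': np.float32(0.063), 'ys': np.float32(0.068), 'c': array([683.306, -27.   ], dtype=float32), 'n': array([0.998, 0.063], dtype=float32), 'sx': array([0.998, 0.068], dtype=float32), 'bc': array([ 709.569, -133.471]), 'tip_over': np.float64(39.624), 'seam_over': np.float64(-0.52)} band [ 40.1 108.9] edge ok 60 60 0.12
16.525
```

```bash
python3 - <<'E'
import cv2
im=cv2.imread("pics/w3.png")[110:260,180:380]; cv2.imwrite("pics/w3c.png",cv2.resize(im,None,fx=4,fy=4,interpolation=cv2.INTER_NEAREST)[:600])
E
```

```text
(no output)
```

View pics/w3c.png

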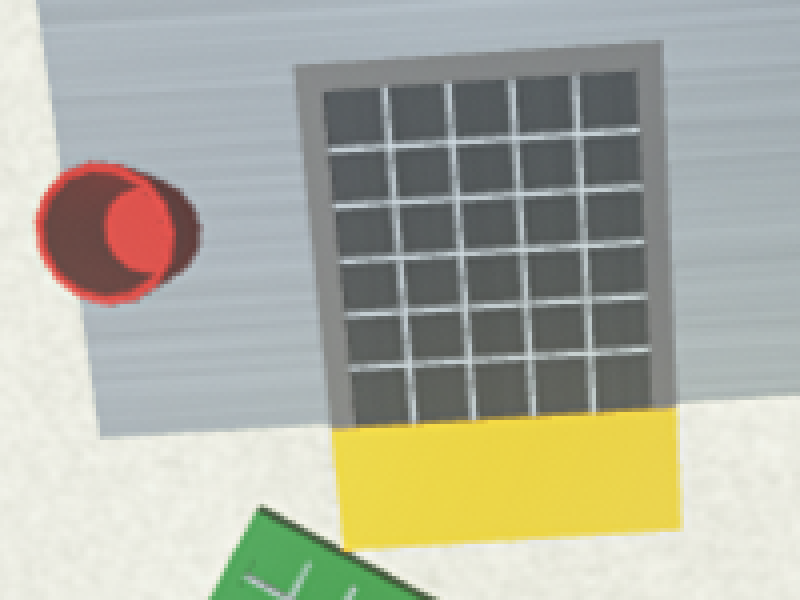

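The crop shows the seam (crop rows 408–428) in line with the stand's edge. The band hangs fully out, square to the edge, and the cup is untouched.

```bash
python3 -c "
from station import manip
print(manip.close_job())"
```

```text
the job is handed in; nothing more can be done
None
```

The yellow band now hangs about 39.6 mm over the stand's far edge, square to it within 0.005 rad by the last wrist-camera measurement; only the yellow screen was pushed, and the job was handed in after about 17 s.

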